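# Free a planked panel from a sprung hold-down with a wedge

## Task

Prop up the spring finger of the hold-down jig by pushing the yellow wedge along its lane under the brass roller until it presses firmly on the red end stop, without ramming it. Then slide the dark planked panel out from under the raised finger and lay it gently flat, lengthwise on the middle of the cork pad, leaving the wedge fully home and the finger propped up, and the other things on the bench where they are.

Things in the scene. Friction and masses are not known exactly. Their poses are not given: they have to be found in the camera images.
- jig: Fixed plywood hold-down jig, board 330 x 290 x 18 mm. Origin on the bench under the board; x leads away from the robot at yaw 0, z up. In its frame the board spans x -140..190, y -150..140 mm, top at z = 18. On it: the panel's bay, the wedge's lane with a red end stop, and a spring finger on a steel hinge.
- hold_down: The sprung steel finger, 20 mm wide; origin on its hinge axis (x = 150, y = 40, z = 50 mm in the jig's frame, axis along the jig's y; hinge cheeks 64 mm tall). It runs 115 mm to the jig's -x. Axes as the jig's when down; pitch grows as the toe lifts (about 0.23 rad with the wedge home). A spring always turns it down: 0.3 to 0.4 N m, 3 to 4 N at the toe.
- lane_entry (a point): Middle of the lane's open end, on its floor (x = -20, y = 103 mm in the jig's frame). The lane runs from here along the jig's +x, 36 mm wide, its floor the board's top, between rails 10 mm thick and 12 mm tall.
- end_stop: Red end stop block across the lane with a black clamp screw on top, 30 mm tall, 42 with the screw; clamped at x = 154 to 166 mm in the jig's frame, differently each time. Origin at the middle of the foot of the face that the wedge's nose meets, on the lane's floor; axes as the jig's. It holds against a push of 45 N.
- wedge: Loose yellow wedge with a pale upright grip, 0.15 kg, 140 x 30 mm, origin at the centre of its underside, nose to +x. Nose (x = 70 mm) 12 mm tall; the top rises to 34 mm at x = 5 mm, flat behind. Grip 28 (x) by 22 mm (y), centred at x = -52, 34 to 75 mm above the underside. Goes nose first into the lane; takes up to about 25 N to push in, then stays.
- wedge_nose (a point): Middle of the lower edge of the wedge's nose; axes as the wedge's. Home is when it presses on the end stop, at end_stop's origin.
- panel: Loose dark planked panel, 0.24 kg, 80 (x) by 200 (y) by 12 mm, origin at the centre of its underside. A bead 10 mm wide, 8 mm high runs along its +x edge. Pale pull batten at x = -15, y = 0: 18 (x) by 70 mm (y), 12 to 42 mm above the underside. It lies in the jig, axes along the jig's; slide it 35 mm or more to the jig's -x to clear the toe before raising it.
- pad: Fixed cork pad 240 mm (x) by 120 mm (y), 6 mm thick, on the bench; origin at the centre of its underside. The panel's long side goes along the pad's x, either way round.
- sanding_block: Loose cork sanding block 35 x 90 x 30 mm lying on the jig's front edge; to be left there.
- glue_tin: Tin, 80 mm in diameter and 100 mm tall, beyond the left work area; leave alone. Origin under its centre.
- spray: Bottle 56 mm in diameter, 170 mm tall, beyond the jig; leave alone. Origin under its centre.
- tape_roll: Orange tape roll 90 mm across, 30 mm tall, beyond the right work area; leave alone. Origin under its centre.
- mallet: Hammer lying at the left; leave alone.
- driver: Screwdriver lying at the right; leave alone.
- bay (a point): Middle of the foot of the bay's rear fence (in the jig's frame x = 72, y = -30 mm, on the board's top). The bay is open towards the jig's -x, where the panel leaves; end cheeks stand 105 mm either side of this point and reach 92 mm forward. Fence and cheeks are 12 mm tall.
- toe (a point): Centre of the underside of the black toe (10 x 18 x 20 mm) under the finger's end, 102 mm from the hinge. At first, 30 mm above the bench, it presses on the panel 7 mm in front of the panel's raised bead and so hooks it; propped, it hangs about 23 mm higher.
- roller (a point): On the axis of the brass bar (10 mm in diameter) fixed across the finger 70 mm from the hinge, at the middle of the lane; the bar runs along the jig's y from the finger over the whole lane. With the finger down its underside is 18 mm above the lane's floor, at x = 80 mm in the jig's frame; the wedge's flat raises it by 16 mm.
Things that resemble listed ones, but are neither listed nor needed, are in the scene too. Of the things that look like the wedge, the smaller one is meant.

How it is judged:
By the outcome, as a careful person would: the job done as asked, in the order asked, and still so for the second after the job is handed in, with the robot touching nothing.
It also fails if it takes over 64 s, if anything falls off the work surface, if the arm or the gripper's body presses on something with over 40 N, if the wrist force passes 120 N, or if a joint passes its speed limit or range.

## Robot

A 6-joint arm with a two-finger parallel gripper is mounted at the origin on the work surface. World frame = base frame: x ahead of the robot, y to its left, z up, the work surface at z = 0. Lengths are in m, angles in degrees, forces in N, time in s.
With the tool pointing down it reaches from about 0.25 to 0.725 m from the base axis. Payload 9.7 kg.
Tool frame: the origin (TCP) lies at the very end of the fingers, on their centre line; the grasp point (between the pads) lies 19 mm behind it; y points along the fingers, z is the direction in which the jaws open and shut, and the axes are right-handed (so a half turn about y gives the same grasp; the last joint's range is limited). The gripper opens to 85 mm and grips with 20 to 120 N. Pads are 22 mm wide; open, the fingers measure 114 mm over their backs; the gripper's body (76 mm by 85 mm) begins 54 mm behind the grasp point. The pads swing forward as they close: fully open they stand 13 mm farther back than shut.
Start: joints at [-64.171, 4.979, 10.078, 95.1, 0, 90], TCP at [0.24, -0.495, 0.231] pointing down, gripper open.
Joint ranges: [-179.16, 179.16], [-48.56, 103.87], [-65.8, 70.77], [-126.05, 130.52], [-82.76, 87.17], [-180, 180]. Speed limits (degrees/s): [127.2, 127.2, 147.25, 180, 180, 180].

## Interface

Orientations are given as [roll, pitch, yaw] about the fixed x, y, z axes, in that order (R = Rz(yaw) Ry(pitch) Rx(roll)).
In Python, from station import r gives the robot as it stands. The module is installed in compiled form; this text tells all that it offers.
- The arm moves only by the tool send_rows, never from a script. Its argument "steps" is a list of rows, each an object with "jaw": the finger opening in cm, from 0 to 8.54; "dp": the shift along the tool's x, y, z in cm, a list of three; "angular": the turn, a rotation vector about the tool's x, y, z in rad, a list of three. In form: [{"jaw": jaw, "dp": [x, y, z], "angular": [ax, ay, az]}, ...]. A call has 1 to 10 rows; each row is the pose to reach, as a shift and turn from the pose measured when the call began, along the tool's axes at that moment; what a row does not reach only later rows make up. A row lasts 1/8 s, in which the tool goes at most 62.5 mm and 10.7 degrees, less where a joint would pass 70% of its speed; a pose out of reach is approached as far as the arm can. A call with a gripper value outside its range is refused whole. The fingers move at their own pace and stop on an object; "newtons" is the grip in N (left out, the last holds). Time passes only in rows, so rows that repeat a pose let the fingers close. It gives the time, the measured TCP pose, the force and the opening at its end, in the units of the state.
- r.observe(): the state, without advancing time (a new reading comes with each control period).
- r.get_image(name): name is "scene" or "top"; returns the picture (400x640x3 uint8, red, green, blue); there is no depth.
- r.calibration(name): a dict with "vfov" (degrees; the focal length in pixels is half the picture's height over the tangent of half this angle, whatever the lens; pixels are square), "cx", "cy" (the principal point, pixels), "dist_coeffs" ([k1, k2, p1, p2, k3] as OpenCV has them; the pictures are not rectified), "eye" and "attitude" of the camera in the world. Camera axes: x right, y down, z forward; pixel columns grow to the right and rows downward; lengths in m; the calibration is good to about 2 mm. A picture is of the moment at which its call begins. calibration takes no time and is no camera call.
- r.job_done(): hands the job in, once; it reports no verdict.
Trained networks look in the newest picture that a camera, given by its name, has taken for a name from the list of things; names that differ only in an ending like _2 or _b are one class to them, and where a whole thing is asked for, a point or a joint stands for the part that bears it (a point fixed in the world has none). Each returns a list of dicts, best first, with "p" (0 to 1); they miss things now and then, are a little off and sometimes report something else, mostly with a low value. They report only what shows in the picture. A call takes as long as a camera call. They do not tell look-alikes from the thing itself.
- r.silhouettes(camera, query): "pixels" (400x640 bool, what is visible of it) and "extent" ([left, top, width, height] in pixels, round what is visible of it).
- r.tip_of(camera, query): "pixel" ([column, row] in pixels: a listed point, or the origin of a listed thing).
The state is a dict: "clock": time; "joint_pos": joint angles; "qd": joint speeds; "joint_efforts": joint torques, N m; "tcp_pos": TCP position; "orientation": TCP orientation; "force": force on the tool from outside, world axes, zero at the start; "torque": the same for the moment, N m; "opening": opening from 0.0 (shut) to 1.0 (fully open).
Only numpy, scipy, OpenCV 4.12 (cv2) and the standard library are available. Lean on these libraries where they do the work, as an engineer would, in place of code of your own. Each camera call takes 0.05 s, during which the arm holds its last target. There are 200 camera calls.

## Working session

There is one attempt and no reset: what is moved stays moved. The work goes in short steps, Python scripts to look and compute and a tool call to move; the robot and the scene stay as the last step left them, time stands still between calls to the robot, and variables do not carry over. Pictures are saved under pics/ and viewed, about 8 in all and at most 12, crops included, and the job is handed in when it is done.

Besides the shell and the picture viewer there is one more tool, called after "Call:" as name([rows], argument=value, ...), one row to a line, values as JSON. send_rows: Moves the arm, as the interface text tells. Its arguments: {"type":"object","properties":{"steps":{"type":"array"},"newtons":{"type":"number"}},"required":["steps"]}

```bash
mkdir -p pics
cat > h.py <<'E'
import numpy as np, cv2
from scipy.spatial.transform import Rotation as R
from station import r
def cam(n):
    c=r.calibration(n); f=200/np.tan(np.radians(c['vfov']/2))
    return c,np.array([[f,0,c['cx']],[0,f,c['cy']],[0,0,1]]),np.array(c['dist_coeffs'],float)
def rot(c): 
    a=np.array(c['attitude'],float)
    return a if a.shape==(3,3) else R.from_euler('xyz',a,degrees=True).as_matrix()
def ray(n,px,z):
    c,K,d=cam(n); u=cv2.undistortPoints(np.array(px,float).reshape(-1,1,2),K,d).reshape(-1,2)
    v=np.c_[u,np.ones(len(u))]@rot(c).T; e=np.array(c['eye'])
    return e+v*((z-e[2])/v[:,2])[:,None]
def proj(n,P):
    c,K,d=cam(n); Q=(np.array(P,float).reshape(-1,3)-c['eye'])@rot(c)
    return cv2.projectPoints(Q,np.zeros(3),np.zeros(3),K,d)[0].reshape(-1,2)
def save(n,name,crop=None,s=1):
    im=r.get_image(n)[:,:,::-1]
    if crop: x,y,w,h=crop; im=im[y:y+h,x:x+w]
    cv2.imwrite('pics/'+name,cv2.resize(im,None,fx=s,fy=s,interpolation=cv2.INTER_CUBIC))
E
python3 - <<'E'
from h import *
print(r.observe())
for n in('scene','top'):
    print(n,r.calibration(n)); save(n,n+'0.png',None,1.25)
    for q in('jig','wedge','wedge_nose','end_stop','lane_entry','panel','pad','bay','toe','roller','sanding_block','glue_tin','spray','tape_roll','mallet','driver','hold_down'):
        print(q,[(np.round(t['pixel'],1).tolist(),round(t['p'],2)) for t in r.tip_of(n,q)][:4])
E
```

```text
{'clock': 0.0, 'joint_pos': array([-6.41700450e+01,  5.01170750e+00,  1.00339017e+01,  9.51006439e+01,
       -8.54525579e-05,  9.00008128e+01]), 'qd': array([ 0.01539819,  0.00744666, -0.04974509, -0.07996941,  0.03017646,
       -0.10695352]), 'joint_efforts': array([-2.45309471e-03, -5.20383132e+01,  4.64807653e+01,  1.63282268e-02,
       -1.76502226e-04, -1.42399406e-05]), 'tcp_pos': array([ 0.23953094, -0.49483413,  0.23057231]), 'orientation': array([-9.00784497e+01, -8.65653902e-05, -1.54170858e+02]), 'force': array([-0.44876938,  0.18655783,  0.25213794]), 'torque': array([0.0071507 , 0.00107132, 0.0224177 ]), 'opening': 0.9966184350822138}
scene {'vfov': 55.77793903109012, 'cx': 317.4257636229162, 'cy': 198.60513424772125, 'dist_coeffs': array([-0.01600711,  0.        ,  0.        ,  0.        ,  0.        ]), 'eye': array([ 1.20437469, -0.06663314,  1.23088486]), 'attitude': array([-148.09973992,   -0.47902069,   85.8763902 ])}
jig [([322.3, 216.7], 0.59)]
wedge [([400.3, 160.4], 0.93), ([407.5, 200.2], 0.61)]
wedge_nose [([407.4, 216.7], 0.6)]
end_stop [([362.8, 249.0], 0
[... 1027 characters left out ...]
 0.8), ([205.2, 284.0], 0.79)]
end_stop [([269.1, 137.9], 0.58)]
lane_entry [([279.2, 188.9], 0.89), ([312.0, 169.9], 0.29)]
panel [([311.3, 167.9], 0.75)]
pad [([406.8, 192.7], 0.84)]
bay [([311.6, 158.9], 0.85), ([286.3, 137.0], 0.64), ([406.8, 193.1], 0.36)]
toe [([294.0, 168.7], 0.47)]
roller [([271.2, 161.3], 0.6), ([318.0, 206.8], 0.57)]
sanding_block [([317.5, 209.1], 0.84), ([416.3, 132.6], 0.17)]
glue_tin [([221.8, 132.0], 0.57), ([303.2, 179.0], 0.32)]
spray [([379.1, 125.0], 0.53)]
tape_roll [([416.0, 133.5], 0.71), ([162.0, 161.8], 0.45)]
mallet [([162.6, 164.5], 0.97)]
driver [([458.0, 166.4], 0.6), ([415.8, 131.8], 0.6)]
hold_down [([312.8, 170.0], 0.71), ([287.7, 133.1], 0.6)]
```

View pics/scene0.png

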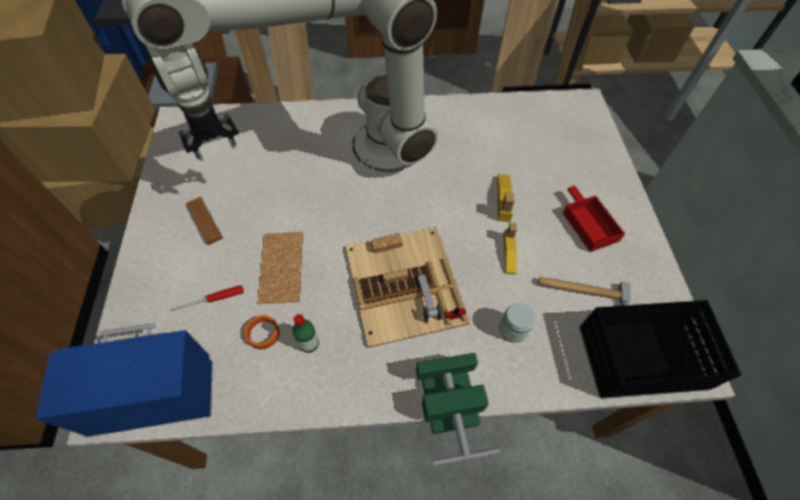

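View pics/top0.png

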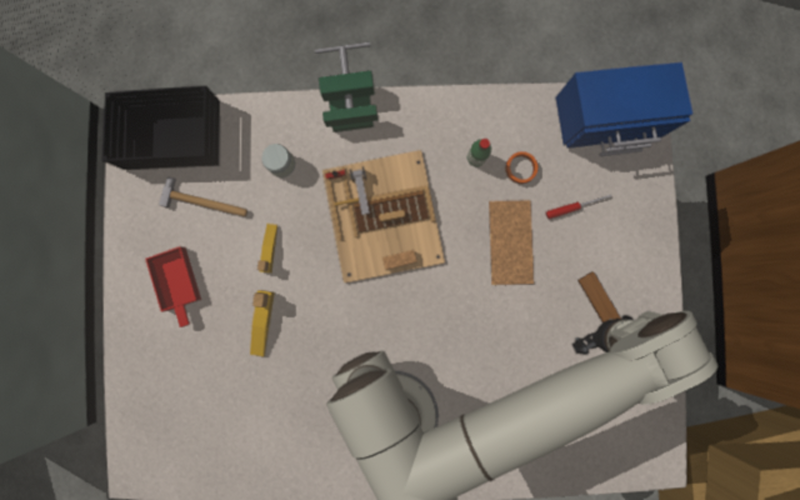

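Run:
```python
from h import *
def p(n,px,z): return (ray(n,px,z)*1000).round(0).tolist()
print('wedges top',p('top',[[211.1,194.8],[211,257.3]],0)); print('noses',p('top',[[217.2,175.7],[205.2,284]],0))
print('wedges scene',p('scene',[[400.3,160.4],[407.5,200.2],[407.4,216.7]],0))
for n,d in(('top',dict(le=[279.2,188.9],bay=[311.6,158.9],stop=[269.1,137.9])),('scene',dict(le=[347.8,204.9],bay=[320.7,238.1],stop=[362.8,249]))):
    print(n,{k:p(n,[v],.018) for k,v in d.items()})
print('jig',p('top',[303.7,181],0),p('scene',[322.3,216.7],0)); print('pad',p('top',[406.8,192.7],0),p('scene',[225.9,215.4],0))
print('panel',p('top',[311.3,167.9],.018),p('scene',[316.5,227.6],.018))
for q in('wedge','pad','jig','panel'):
  for n in('top','scene'):
    for s in r.silhouettes(n,q)[:3]:
        c=max(cv2.findContours(s['pixels'].astype(np.uint8),0,2)[0],key=cv2.contourArea)
        print(q,n,round(s['p'],2),s['extent'])
        if n=='top': print('  ',p('top',cv2.boxPoints(cv2.minAreaRect(c)),.018 if q=='jig' else .006))
```

```text
wedges top [[493.0, 359.0, 0.0], [270.0, 362.0, 0.0]]
noses [[562.0, 336.0, 0.0], [175.0, 385.0, 0.0]]
wedges scene [[279.0, 352.0, 0.0], [471.0, 343.0, 0.0], [543.0, 329.0, 0.0]]
top {'le': [[506.0, 111.0, 18.0]], 'bay': [[609.0, -7.0, 18.0]], 'stop': [[690.0, 143.0, 18.0]]}
scene {'le': [[487.0, 109.0, 18.0]], 'bay': [[618.0, -3.0, 18.0]], 'stop': [[670.0, 141.0, 18.0]]}
jig [[533.0, 24.0, 0.0]] [[521.0, 11.0, 0.0]]
pad [[480.0, -342.0, 0.0]] [[492.0, -347.0, 0.0]]
panel [[577.0, -5.0, 18.0]] [[575.0, -14.0, 18.0]]
wedge top 0.63 [199.4, 232.6, 17.5, 54.4]
   [[177.0, 404.0, 6.0], [362.0, 391.0, 6.0], [358.0, 331.0, 6.0], [173.0, 345.0, 6.0]]
wedge top 0.56 [201.6, 178.7, 19.1, 40.7]
   [[416.0, 381.0, 6.0], [553.0, 362.0, 6.0], [546.0, 318.0, 6.0], [409.0, 337.0, 6.0]]
wedge scene 0.67 [395.2, 139.9, 15.2, 38.9]
wedge scene 0.58 [404.2, 180.1, 8.0, 38.6]
pad top 0.69 [392.1, 161.0, 33.7, 62.9]
   [[595.0, -284.0, 6.0], [596.0, -410.0, 6.0], [357.0, -408.0, 6.0], [356.0, -283.0, 6.0]]
pad scene 0.87 [206.0, 186.0, 36.0, 58.6]
jig top 0.95 [255.6, 119.1, 100.5, 108.3]
   [[700.0, 186.0, 18.0], [748.0, -101.0, 18.0], [424.0, -153.0, 18.0], [376.0, 128.0, 18.0]]
jig scene 0.56 [278.3, 182.1, 95.9, 94.7]
panel top 0.57 [283.4, 153.1, 59.8, 30.1]
   [[601.0, 99.0, 6.0], [639.0, -99.0, 6.0], [553.0, -115.0, 6.0], [514.0, 82.0, 6.0]]
panel scene 0.6 [287.7, 213.4, 60.6, 27.7]
```

```bash
cat >> h.py <<'E'
def crop(im,x,y,w,h,s,pts=()):
    o=cv2.resize(im[y:y+h,x:x+w],None,fx=s,fy=s,interpolation=cv2.INTER_CUBIC)
    for u in range((x+9)//10*10,x+w,10): cv2.putText(o,str(u),(int((u-x+.5)*s)-8,8),0,.3,(0,0,255),1); cv2.line(o,(int((u-x+.5)*s),10),(int((u-x+.5)*s),14),(0,0,255),1)
    for v in range((y+9)//10*10,y+h,10): cv2.putText(o,str(v),(0,int((v-y+.5)*s)+3),0,.3,(255,0,0),1); cv2.line(o,(20,int((v-y+.5)*s)),(25,int((v-y+.5)*s)),(255,0,0),1)
    for a,b in pts: cv2.circle(o,(int((a-x+.5)*s),int((b-y+.5)*s)),2,(0,255,0),-1)
    return o
JX=[]
def jw(P,x,y,yaw):
    P=np.array(P,float).reshape(-1,3)/1000; return P@R.from_euler('z',yaw,degrees=True).as_matrix().T+[x,y,0]
E
python3 - <<'E'
from h import *
C=[[-140,-150,18],[190,-150,18],[190,140,18],[-140,140,18],[-20,103,18],[72,-30,18],[72,75,30],[72,-135,30],[-20,75,30],[-20,-135,30]]
P=jw(C,.5365,.0156,9.8)
t=r.get_image('top')[:,:,::-1]; s=r.get_image('scene')[:,:,::-1]
cv2.imwrite('pics/c1.png',np.hstack([crop(t,250,110,112,122,4.9,proj('top',P)),crop(t,190,175,50,122,4.9)])[:598])
cv2.imwrite('pics/c2.png',np.hstack([crop(s,270,175,110,105,5.2,proj('scene',P)),crop(s,388,130,43,105,5.2)]))
E
```

```text
(no output)
```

View pics/c1.png

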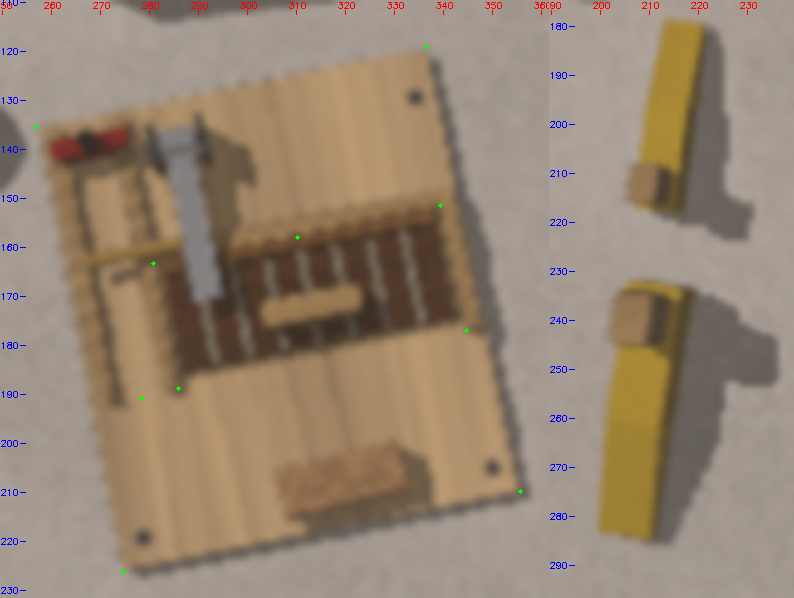

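View pics/c2.png

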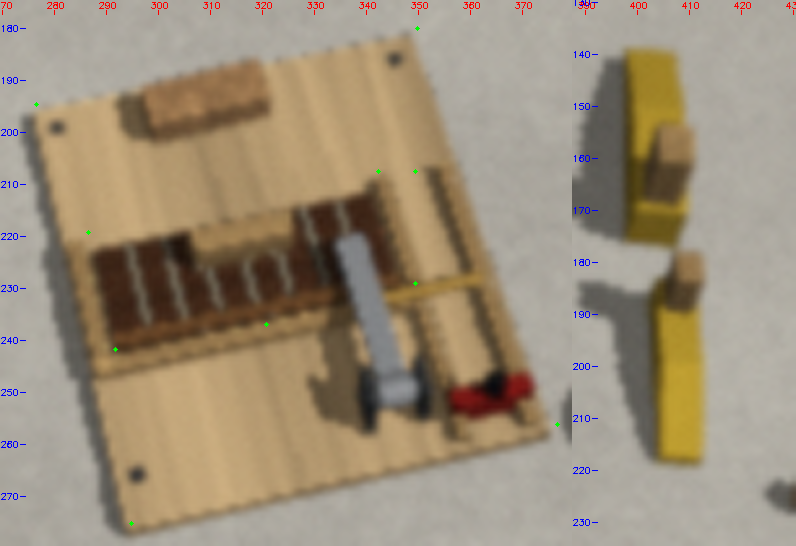

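Run:
```python
from h import *
from scipy.optimize import least_squares as LS
B=[[-140,140,18],[190,140,18],[190,-150,18],[-140,-150,18]]
T=np.array([[275.6,226.4],[258.9,135.4],[337.7,119.7],[356.2,209.3]])
S=np.array([[348.2,181.8],[374.5,258.2],[294.1,277],[276.8,195.7]])
f=lambda p,w:np.concatenate([(proj(n,jw(B,*p))-X).ravel() for n,X in (('top',T),('scene',S)) if n in w])
for w in(['top'],['scene'],['top','scene']):
    o=LS(f,[.536,.015,9.8],args=(w,),x_scale=[.01,.01,1]); print(w,(o.x*[1000,1000,1]).round(1),o.fun.round(1))
W=[[70,15,12],[70,-15,12],[-52,0,75]]
Tw=np.array([[213.2,178.6],[221.5,179.6],[209.7,211.8]])
Ws=[[70,-15,0],[70,15,0],[-52,0,75]]
Sw=np.array([[404,218.5],[412.7,218.5],[410.2,180.5]])
g=lambda p,w:np.concatenate([(proj(n,jw(m,*p))-X).ravel() for n,m,X in (('top',W,Tw),('scene',Ws,Sw)) if n in w])
for w in(['top'],['scene'],['top','scene']):
    o=LS(g,[.49,.35,-8],args=(w,),x_scale=[.01,.01,1]); print(w,(o.x*[1000,1000,1]).round(1),o.fun.round(1))
print(r.observe()['clock'])
```

```text
['top'] [536.4  11.6   9.6] [-0.  -0.3 -0.6 -0.1  0.1 -0.4  0.5  0.7]
['scene'] [542.7  11.4   9.5] [ 0.9 -0.4  1.2  0.  -0.8 -0.1 -1.2  0.2]
['top', 'scene'] [539.2  11.6   9.6] [-0.1 -1.1 -0.6 -0.9  0.2 -1.1  0.5 -0.1  0.8 -1.2  1.1 -1.  -0.8 -1.
 -1.2 -0.6]
['top'] [479.4 340.4  -6.7] [ 0.1 -0.1 -0.  -0.4 -0.1  0.4]
['scene'] [481.7 339.2  -7.1] [ 0.3 -0.1 -0.3  0.3 -0.  -0.3]
['top', 'scene'] [480.3 339.9  -6.9] [ 0.3 -0.3  0.2 -0.6  0.   0.2  0.5 -0.4 -0.1 -0.   0.1 -0.6]
2.3
```

```bash
cat >> h.py <<'E'
J=[.538,.0116,9.6]
def go(*targets):
    o=r.observe(); A=R.from_euler('xyz',o['orientation'],degrees=True)
    print('t',round(o['clock'],2),'tcp',(o['tcp_pos']*1000).round(1),o['orientation'].round(1),'F',o['force'].round(1),'op',round(o['opening'],3))
    for x,y,z,yaw in targets:
        D=R.from_euler('xyz',[-90,0,yaw],degrees=True)
        print([x,y,z,yaw],'dp',(A.inv().apply(np.array([x,y,z])-o['tcp_pos'])*100).round(2).tolist(),'ang',(A.inv()*D).as_rotvec().round(3).tolist())
E
python3 -c "
from h import *
go((.4287,.3461,.15,-6.9),(.4287,.3461,.042,-6.9))"
```

```text
t 2.3 tcp [ 239.6 -495.1  231.3] [ -90.    -0.  -154.2] F [-0.1 -1.   0.2] op 1.0
[0.4287, 0.3461, 0.15, -6.9] dp [-53.67, 8.13, -67.47] ang [0.0, -2.57, 0.0]
[0.4287, 0.3461, 0.042, -6.9] dp [-53.67, 18.93, -67.47] ang [0.0, -2.57, 0.0]
```

Call:
send_rows([
  {"jaw":5,"dp":[-53.67,3,-67.47],"angular":[0,-2.57,0]},
  {"jaw":5,"dp":[-53.67,3,-67.47],"angular":[0,-2.57,0]},
  {"jaw":5,"dp":[-53.67,3,-67.47],"angular":[0,-2.57,0]},
  {"jaw":5,"dp":[-53.67,3,-67.47],"angular":[0,-2.57,0]},
  {"jaw":5,"dp":[-53.67,3,-67.47],"angular":[0,-2.57,0]},
  {"jaw":5,"dp":[-53.67,3,-67.47],"angular":[0,-2.57,0]},
  {"jaw":5,"dp":[-53.67,3,-67.47],"angular":[0,-2.57,0]},
  {"jaw":5,"dp":[-53.67,3,-67.47],"angular":[0,-2.57,0]},
  {"jaw":5,"dp":[-53.67,3,-67.47],"angular":[0,-2.57,0]},
  {"jaw":5,"dp":[-53.67,3,-67.47],"angular":[0,-2.57,0]},
], newtons=60)

```text
clock: 3.55
tcp_pos: [0.3767, 0.1166, 0.2099]
orientation: [-89.9, -0.0, -46.4]
force: [1.7, -2.1, 0.2]
opening: 0.584
```

```bash
python3 -c "
from h import *
go((.4287,.3461,.13,-6.9),(.4287,.3461,.042,-6.9))"
```

```text
t 3.55 tcp [376.7 116.6 209.9] [-89.9  -0.  -46.4] F [ 1.7 -2.1  0.2] op 0.584
[0.4287, 0.3461, 0.13, -6.9] dp [-13.02, 8.0, 19.59] ang [-0.001, -0.689, 0.001]
[0.4287, 0.3461, 0.042, -6.9] dp [-13.03, 16.8, 19.58] ang [-0.001, -0.689, 0.001]
```

Call:
send_rows([
  {"jaw":5,"dp":[-13.02,8,19.59],"angular":[-0.001,-0.689,0.001]},
  {"jaw":5,"dp":[-13.02,8,19.59],"angular":[-0.001,-0.689,0.001]},
  {"jaw":5,"dp":[-13.02,8,19.59],"angular":[-0.001,-0.689,0.001]},
  {"jaw":5,"dp":[-13.02,8,19.59],"angular":[-0.001,-0.689,0.001]},
  {"jaw":5,"dp":[-13.02,8,19.59],"angular":[-0.001,-0.689,0.001]},
  {"jaw":5,"dp":[-13.02,8,19.59],"angular":[-0.001,-0.689,0.001]},
  {"jaw":5,"dp":[-13.02,8,19.59],"angular":[-0.001,-0.689,0.001]},
])

```text
clock: 4.42
tcp_pos: [0.4289, 0.3452, 0.1311]
orientation: [-90.0, -0.1, -7.0]
force: [0.4, -0.6, -0.5]
opening: 0.586
```

Run:
```python
from h import *
go((.4287,.3461,.042,-6.9))
t=r.get_image('top')[:,:,::-1]; s=r.get_image('scene')[:,:,::-1]
P=[.4287,.3461,.13]
cv2.imwrite('pics/c3.png',np.hstack([crop(t,180,165,70,75,5.6,proj('top',P)),crop(s,375,145,70,75,5.6,proj('scene',P))]))
```

```text
t 4.42 tcp [428.9 345.2 131.1] [-90.   -0.1  -7. ] F [ 0.4 -0.6 -0.5] op 0.586
[0.4287, 0.3461, 0.042, -6.9] dp [-0.05, 8.91, 0.08] ang [-0.001, -0.001, 0.001]
```

View pics/c3.png

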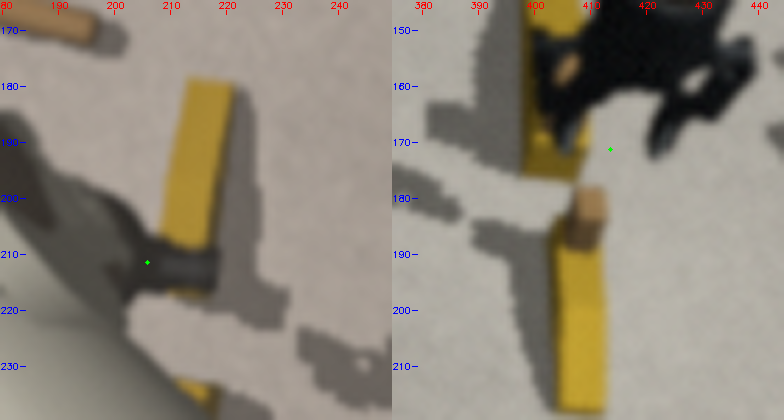

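Call:
send_rows([
  {"jaw":5,"dp":[-0.05,4.5,0.08],"angular":[0,0,0]},
  {"jaw":5,"dp":[-0.05,8,0.08],"angular":[0,0,0]},
  {"jaw":5,"dp":[-0.05,8.9,0.08],"angular":[0,0,0]},
  {"jaw":5,"dp":[-0.05,8.9,0.08],"angular":[0,0,0]},
  {"jaw":0,"dp":[-0.05,8.9,0.08],"angular":[0,0,0]},
  {"jaw":0,"dp":[-0.05,8.9,0.08],"angular":[0,0,0]},
  {"jaw":0,"dp":[-0.05,8.9,0.08],"angular":[0,0,0]},
  {"jaw":0,"dp":[-0.05,8.9,0.08],"angular":[0,0,0]},
], newtons=70)

```text
clock: 5.52
tcp_pos: [0.4296, 0.3468, 0.044]
orientation: [-89.8, -0.2, -7.0]
force: [0.4, 0.1, 6.4]
opening: 0.245
```

```bash
python3 -c "
from h import *
g=jw([-160,103,60],*J)[0]; print(g)
go((.4287,.3461,.102,-6.9),(g[0],g[1],.10,9.6))"
```

```text
[0.36306345 0.08647459 0.06      ]
t 5.53 tcp [429.6 346.8  44. ] [-89.8  -0.2  -7. ] F [0.4 0.1 6.4] op 0.245
[0.4287, 0.3461, 0.102, -6.9] dp [-0.06, -5.8, -0.06] ang [-0.003, -0.001, 0.004]
[np.float64(0.3630634531569607), np.float64(0.08647459234368564), 0.1, 9.6] dp [-3.42, -5.69, -26.63] ang [-0.002, -0.289, 0.004]
```

Call:
send_rows([
  {"jaw":0,"dp":[0,-6,0],"angular":[0,0,0]},
  {"jaw":0,"dp":[0,-9,-3],"angular":[0,0,0]},
  {"jaw":0,"dp":[-0.5,-9,-9],"angular":[0,-0.1,0]},
  {"jaw":0,"dp":[-3.2,-9,-26.63],"angular":[-0.002,-0.289,0.004]},
  {"jaw":0,"dp":[-3.2,-9,-26.63],"angular":[-0.002,-0.289,0.004]},
  {"jaw":0,"dp":[-3.2,-9,-26.63],"angular":[-0.002,-0.289,0.004]},
  {"jaw":0,"dp":[-3.2,-6,-26.63],"angular":[-0.002,-0.289,0.004]},
  {"jaw":0,"dp":[-3.2,-4,-26.63],"angular":[-0.002,-0.289,0.004]},
  {"jaw":0,"dp":[-3.2,-2.6,-26.63],"angular":[-0.002,-0.289,0.004]},
  {"jaw":0,"dp":[-3.2,-2.6,-26.63],"angular":[-0.002,-0.289,0.004]},
])

```text
clock: 6.78
tcp_pos: [0.365, 0.0863, 0.0687]
orientation: [-90.0, 0.1, 9.6]
force: [0.2, -0.8, -1.7]
opening: 0.241
```

Run:
```python
from h import *
go((.365,.0865,.066,9.6))
o=r.observe(); p=o['tcp_pos'];y=o['orientation'][2]
w=jw([[52,0,0]],p[0],p[1],y)[0]; uz=(p[2]-.044)*1000
W=[[70,15,12+uz],[70,-15,12+uz],[5,15,34+uz],[5,-15,34+uz],[-70,15,34+uz],[-70,-15,34+uz]]
PW=jw(W,w[0],w[1],y)
PL=jw([[-20,121,30],[-20,131,30],[-20,85,30],[-20,75,30],[150,121,30],[150,85,30],[-140,140,18],[190,140,18]],*J)
t=r.get_image('top')[:,:,::-1]; s=r.get_image('scene')[:,:,::-1]
P=np.vstack([PW,PL])
cv2.imwrite('pics/c4.png',np.hstack([crop(t,250,120,60,110,5.4,proj('top',P)),crop(s,325,150,65,110,5.4,proj('scene',P))]))
```

```text
t 6.78 tcp [365.   86.3  68.7] [-90.    0.1   9.6] F [ 0.2 -0.8 -1.7] op 0.241
[0.365, 0.0865, 0.066, 9.6] dp [0.01, 0.27, 0.02] ang [-0.0, -0.0, -0.001]
```

View pics/c4.png

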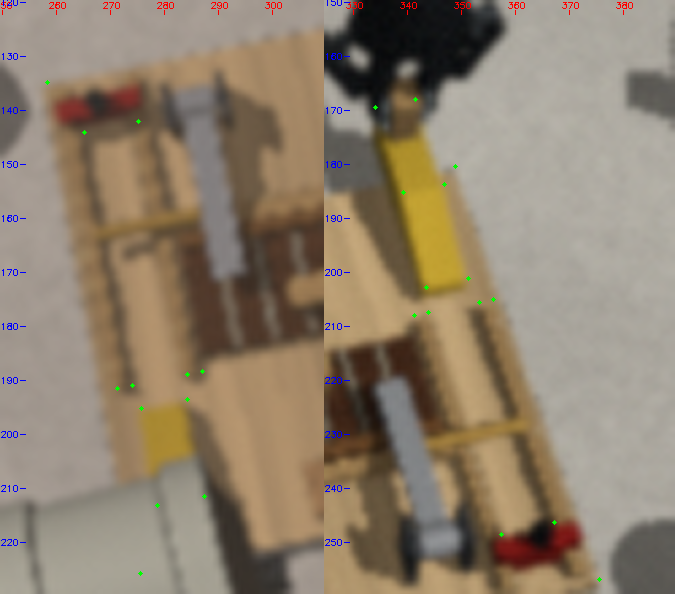

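Call:
send_rows([
  {"jaw":0,"dp":[0.2,0.35,0.02],"angular":[0,0,0]},
  {"jaw":0,"dp":[0.6,0.55,0.02],"angular":[0,0,0]},
  {"jaw":0,"dp":[1.2,0.6,0.02],"angular":[0,0,0]},
  {"jaw":0,"dp":[2.0,0.6,0.02],"angular":[0,0,0]},
  {"jaw":0,"dp":[2.8,0.6,0.02],"angular":[0,0,0]},
  {"jaw":0,"dp":[3.6,0.6,0.02],"angular":[0,0,0]},
  {"jaw":0,"dp":[4.3,0.6,0.02],"angular":[0,0,0]},
  {"jaw":0,"dp":[5,0.6,0.02],"angular":[0,0,0]},
])

```text
clock: 7.88
tcp_pos: [0.4154, 0.0952, 0.0638]
orientation: [-90.0, -0.0, 9.6]
force: [0.5, -0.3, -1.1]
opening: 0.249
```

Run:
```python
from h import *
go((.365,.0865,.0625,9.6))
cv2.imwrite('pics/c5.png',np.hstack([crop(r.get_image(n)[:,:,::-1],*c,6) for n,c in(('top',(250,125,60,95)),('scene',(325,160,65,95)))]))
```

```text
t 7.88 tcp [415.4  95.2  63.8] [-90.   -0.    9.6] F [ 0.5 -0.3 -1.1] op 0.249
[0.365, 0.0865, 0.0625, 9.6] dp [-5.11, 0.12, -0.01] ang [-0.001, 0.0, 0.001]
```

View pics/c5.png

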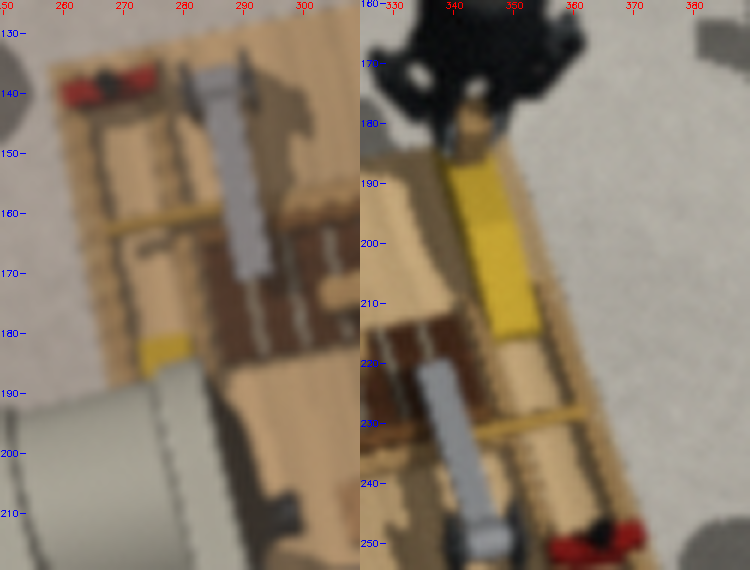

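Call:
send_rows([
  {"jaw":0,"dp":[0.8,0.1,0],"angular":[0,0,0]},
  {"jaw":0,"dp":[1.8,0.13,0],"angular":[0,0,0]},
  {"jaw":0,"dp":[2.8,0.13,0],"angular":[0,0,0]},
  {"jaw":0,"dp":[3.8,0.13,0],"angular":[0,0,0]},
  {"jaw":0,"dp":[4.8,0.13,0],"angular":[0,0,0]},
  {"jaw":0,"dp":[5.8,0.13,0],"angular":[0,0,0]},
  {"jaw":0,"dp":[6.5,0.13,0],"angular":[0,0,0]},
  {"jaw":0,"dp":[7,0.13,0],"angular":[0,0,0]},
], newtons=100)

```text
clock: 8.98
tcp_pos: [0.4849, 0.1069, 0.0624]
orientation: [-90.0, -0.0, 9.6]
force: [-0.1, -0.2, -1.4]
opening: 0.239
```

Call:
send_rows([
  {"jaw":0,"dp":[0.5,0,0],"angular":[0,0,0]},
  {"jaw":0,"dp":[1.0,0,0],"angular":[0,0,0]},
  {"jaw":0,"dp":[1.5,0,0],"angular":[0,0,0]},
  {"jaw":0,"dp":[2.0,0,0],"angular":[0,0,0]},
])

```text
clock: 9.48
tcp_pos: [0.5018, 0.1098, 0.0624]
orientation: [-90.0, 0.3, 9.6]
force: [-19.1, -4.1, 10.4]
opening: 0.237
```

Call:
send_rows([
  {"jaw":0,"dp":[0.7,0,0],"angular":[0,0,0]},
  {"jaw":0,"dp":[1.1,0,0],"angular":[0,0,0]},
  {"jaw":0,"dp":[1.5,0,0],"angular":[0,0,0]},
  {"jaw":0,"dp":[1.9,0,0],"angular":[0,0,0]},
  {"jaw":0,"dp":[2.3,0,0],"angular":[0,0,0]},
  {"jaw":0,"dp":[2.7,0,0],"angular":[0,0,0]},
])

```text
clock: 10.22
tcp_pos: [0.5257, 0.1138, 0.0626]
orientation: [-90.0, 0.7, 9.6]
force: [-18.8, -2.7, 11.0]
opening: 0.241
```

Run:
```python
from h import *
go()
for q in ('end_stop','wedge_nose'):
    for n in('top','scene'): print(q,n,[(ray(n,x['pixel'],.018).round(3).tolist(),round(x['p'],2)) for x in r.tip_of(n,q)][:2])
```

```text
t 10.22 tcp [525.7 113.8  62.6] [-90.    0.7   9.6] F [-18.8  -2.7  11. ] op 0.241
end_stop top [([[0.672, 0.144, 0.018]], 0.44)]
end_stop scene [([[0.67, 0.146, 0.018]], 0.42)]
wedge_nose top [([[0.18, 0.385, 0.018]], 0.66), ([[0.542, 0.12, 0.018]], 0.51)]
wedge_nose scene [([[0.53, 0.11, 0.018]], 0.86), ([[0.192, 0.37, 0.018]], 0.76)]
```

Call:
send_rows([
  {"jaw":0,"dp":[0.7,0,0],"angular":[0,0,0]},
  {"jaw":0,"dp":[1.1,0,0],"angular":[0,0,0]},
  {"jaw":0,"dp":[1.5,0,0],"angular":[0,0,0]},
  {"jaw":0,"dp":[1.9,0,0],"angular":[0,0,0]},
  {"jaw":0,"dp":[2.1,0,0],"angular":[0,0,0]},
])

```text
clock: 11.05
tcp_pos: [0.5452, 0.1171, 0.0628]
orientation: [-90.0, 0.8, 9.6]
force: [-13.9, -1.9, 7.5]
opening: 0.243
```

Call:
send_rows([
  {"jaw":0,"dp":[0.3,0,0],"angular":[0,0,0]},
  {"jaw":0,"dp":[0.5,0,0],"angular":[0,0,0]},
  {"jaw":0,"dp":[0.7,0,0],"angular":[0,0,0]},
])

```text
clock: 11.42
tcp_pos: [0.5503, 0.1181, 0.0632]
orientation: [-90.0, 1.0, 9.6]
force: [-13.7, -2.0, 9.1]
opening: 0.245
```

Call:
send_rows([
  {"jaw":0,"dp":[0.3,0,0],"angular":[0,0,0]},
  {"jaw":0,"dp":[0.5,0,0],"angular":[0,0,0]},
])

```text
clock: 11.68
tcp_pos: [0.5535, 0.1186, 0.0636]
orientation: [-90.0, 1.2, 9.6]
force: [-14.3, -2.1, 8.2]
opening: 0.243
```

Call:
send_rows([
  {"jaw":0,"dp":[0.3,0,0],"angular":[0,0,0]},
  {"jaw":0,"dp":[0.5,0,0],"angular":[0,0,0]},
])

```text
clock: 11.92
tcp_pos: [0.556, 0.1191, 0.0639]
orientation: [-90.0, 1.5, 9.6]
force: [-24.0, -3.6, 13.6]
opening: 0.242
```

Call:
send_rows([
  {"jaw":0,"dp":[0.2,0,0],"angular":[0,0,0]},
  {"jaw":0,"dp":[0.3,0,0],"angular":[0,0,0]},
])

```text
clock: 12.18
tcp_pos: [0.5562, 0.1191, 0.0645]
orientation: [-90.0, 1.8, 9.7]
force: [-23.2, -4.1, 14.3]
opening: 0.241
```

Run:
```python
from h import *
go()
cv2.imwrite('pics/c6.png',np.hstack([crop(r.get_image(n)[:,:,::-1],*c,6) for n,c in(('top',(250,120,60,95)),('scene',(325,180,65,95)))]))
```

```text
t 12.18 tcp [556.2 119.1  64.5] [-90.    1.8   9.7] F [-23.2  -4.1  14.3] op 0.241
```

View pics/c6.png

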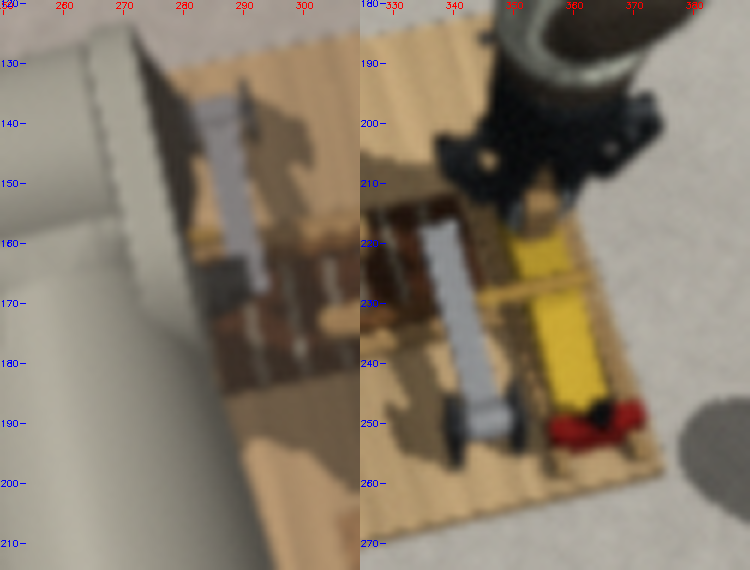

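Call:
send_rows([
  {"jaw":0,"dp":[0.25,0,0],"angular":[0,0,-0.016]},
  {"jaw":0,"dp":[0.5,0.05,0],"angular":[0,0,-0.031]},
], newtons=120)

```text
clock: 12.52
tcp_pos: [0.5561, 0.1191, 0.0633]
orientation: [-90.0, 0.6, 9.7]
force: [-36.5, -6.1, 15.4]
opening: 0.236
```

Call:
send_rows([
  {"jaw":0,"dp":[0.1,0,0],"angular":[0,0,-0.01]},
  {"jaw":4.2,"dp":[0.1,0,0],"angular":[0,0,-0.01]},
  {"jaw":4.2,"dp":[0,0,0],"angular":[0,0,-0.01]},
  {"jaw":4.2,"dp":[0,0,0],"angular":[0,0,-0.01]},
  {"jaw":4.2,"dp":[0,-2,0],"angular":[0,0,-0.01]},
  {"jaw":4.2,"dp":[0,-6,0],"angular":[0,0,-0.01]},
  {"jaw":4.2,"dp":[0,-9,0],"angular":[0,0,-0.01]},
])

```text
clock: 13.4
tcp_pos: [0.5574, 0.1193, 0.155]
orientation: [-90.0, -0.0, 9.7]
force: [-0.5, 1.2, 0.3]
opening: 0.488
```

Run:
```python
from h import *
# panel batten: from board clicks, panel at rear of bay
for q in('panel','toe','roller','pad','wedge'):
    for n in('top','scene'):
        z={'panel':.018,'pad':0,'toe':.053,'roller':.057,'wedge':.018}[q]
        print(q,n,[(ray(n,x['pixel'],z).round(3).tolist(),round(x['p'],2)) for x in r.tip_of(n,q)][:2])
# pad fit from top silhouette
s=r.silhouettes('top','pad')[0]['pixels'].astype(np.uint8)
b=cv2.minAreaRect(max(cv2.findContours(s,0,2)[0],key=cv2.contourArea)); print('pad top',ray('top',b[0],.006).round(4),ray('top',cv2.boxPoints(b),.006).round(3).tolist())
s=r.silhouettes('scene','pad')[0]['pixels'].astype(np.uint8); c=max(cv2.findContours(s,0,2)[0],key=cv2.contourArea)
w=ray('scene',c.reshape(-1,2),.006)[:,:2]; b=cv2.minAreaRect((w*1000).astype(np.float32)); print('pad scene',b)
go(tuple(jw([33-15-40,-30,0],*J)[0][:2])+(.15,-80.4),)
cv2.imwrite('pics/c7.png',np.hstack([crop(r.get_image(n)[:,:,::-1],*c,6) for n,c in(('top',(275,130,65,95)),('scene',(280,195,65,95)))]))
```

```text
panel top [([[0.57, -0.003, 0.018]], 0.57), ([[0.583, 0.063, 0.018]], 0.28)]
panel scene [([[0.563, -0.004, 0.018]], 0.78), ([[0.545, 0.016, 0.018]], 0.62)]
toe top [([[0.577, 0.061, 0.053]], 0.74)]
toe scene [([[0.581, 0.054, 0.053]], 0.46)]
roller top [([[0.601, 0.142, 0.057]], 0.52)]
roller scene [([[0.611, 0.133, 0.057]], 0.77)]
pad top [([[0.484, -0.347, 0.0]], 0.81)]
pad scene [([[0.489, -0.342, 0.0]], 0.88)]
wedge top [([[0.273, 0.365, 0.018]], 0.74)]
wedge scene [([[0.276, 0.341, 0.018]], 0.78), ([[0.617, 0.132, 0.018]], 0.71)]
pad top [[ 0.4752 -0.3443  0.006 ]] [[0.594, -0.28, 0.006], [0.598, -0.405, 0.006], [0.357, -0.409, 0.006], [0.354, -0.285, 0.006]]
pad scene ((482.3879089355469, -349.6954650878906), (124.52709197998047, 242.5159149169922), 89.0752944946289)
t 14.0 tcp [556.8 119.1 152.8] [-90.    0.1   9.7] F [ 0.7 -0.4 -0.5] op 0.498
[np.float64(0.5213111495859319), np.float64(-0.0216487935398694), 0.15, -80.4] dp [-5.86, 0.28, -13.28] ang [0.001, 1.572, -0.001]
```

View pics/c7.png

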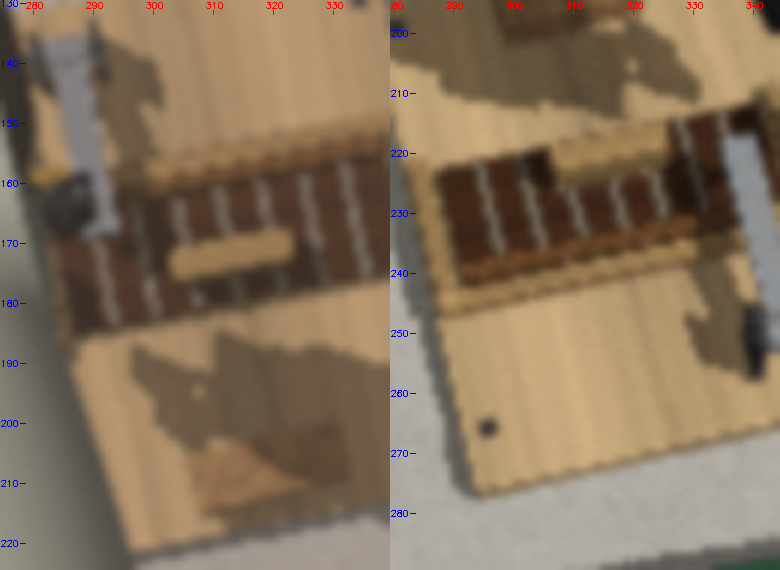

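Run:
```python
from h import *
print('pred',jw([[17,-30,60]],*J),proj('top',jw([[17,-30,60],[17,-65,60],[17,5,60]],*J)).round(1).tolist(),proj('scene',jw([[17,-30,60],[17,-65,60],[17,5,60]],*J)).round(1).tolist())
print('top',ray('top',[313.2,171.8],.055).round(4)); print('scene',ray('scene',[313.2,220.5],.055).round(4))
b=jw([17,-30,60],*J)[0]
go((b[0],b[1],.13,-80.4))
```

```text
pred [[ 0.559765   -0.01514481  0.06      ]] [[314.2, 171.1], [324.2, 169.1], [304.2, 173.1]] [[316.1, 218.3], [306.4, 220.4], [325.7, 216.3]]
top [[ 0.5581 -0.0115  0.055 ]]
scene [[ 0.565  -0.0257  0.055 ]]
t 14.1 tcp [556.9 119.2 153. ] [-90.    0.    9.7] F [-0.1  0.6 -0.1] op 0.493
[np.float64(0.5597649950316816), np.float64(-0.015144812417941411), 0.13, -80.4] dp [-1.97, 2.3, -13.29] ang [0.0, 1.572, -0.001]
```

Call:
send_rows([
  {"jaw":4.6,"dp":[-2,0,-13.3],"angular":[0,1.572,0]},
  {"jaw":4.6,"dp":[-2,0,-13.3],"angular":[0,1.572,0]},
  {"jaw":4.6,"dp":[-2,0,-13.3],"angular":[0,1.572,0]},
  {"jaw":4.6,"dp":[-2,0,-13.3],"angular":[0,1.572,0]},
  {"jaw":4.6,"dp":[-2,0,-13.3],"angular":[0,1.572,0]},
  {"jaw":4.6,"dp":[-2,0,-13.3],"angular":[0,1.572,0]},
  {"jaw":4.6,"dp":[-2,0,-13.3],"angular":[0,1.572,0]},
  {"jaw":4.6,"dp":[-2,1,-13.3],"angular":[0,1.572,0]},
  {"jaw":4.6,"dp":[-2,3,-13.3],"angular":[0,1.572,0]},
  {"jaw":4.6,"dp":[-2,5,-13.3],"angular":[0,1.572,0]},
])

```text
clock: 15.35
tcp_pos: [0.5596, -0.0153, 0.1025]
orientation: [-90.0, 0.0, -80.5]
force: [0.2, -0.1, -0.3]
opening: 0.54
```

Run:
```python
from h import *
go((.560,-.016,.036,-80.4))
p=r.observe()['tcp_pos']
cv2.imwrite('pics/c8.png',np.hstack([crop(r.get_image(n)[:,:,::-1],*c,6,proj(n,np.array([p,[.56,-.016,.036]]))) for n,c in(('top',(265,130,65,95)),('scene',(280,180,65,95)))]))
```

```text
t 15.35 tcp [559.6 -15.3 102.5] [-90.    0.  -80.5] F [ 0.2 -0.1 -0.3] op 0.54
[0.56, -0.016, 0.036, -80.4] dp [0.08, 6.65, 0.03] ang [0.0, -0.001, -0.0]
```

View pics/c8.png

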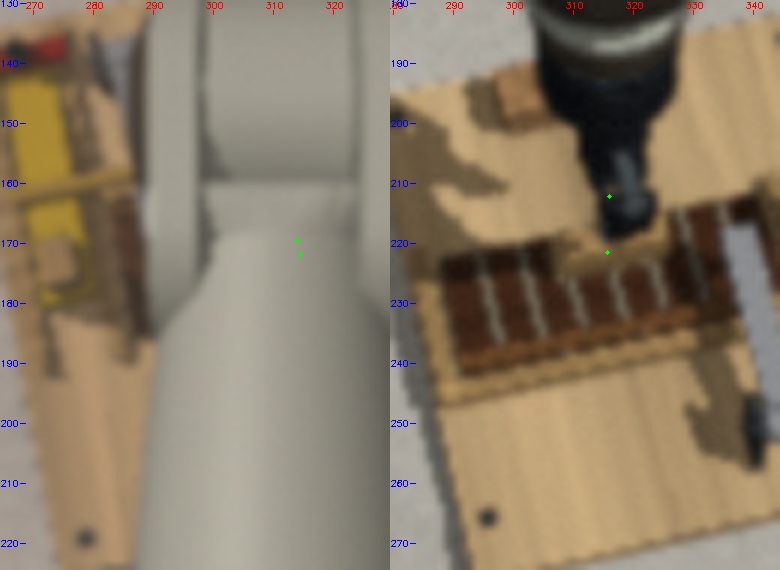

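Call:
send_rows([
  {"jaw":4.6,"dp":[0.05,2,0.03],"angular":[0,0,0]},
  {"jaw":4.6,"dp":[0.05,4,0.03],"angular":[0,0,0]},
  {"jaw":4.6,"dp":[0.05,5,0.03],"angular":[0,0,0]},
], newtons=40)

```text
clock: 15.82
tcp_pos: [0.5584, -0.0157, 0.0506]
orientation: [-90.3, 0.1, -80.4]
force: [-0.8, 0.4, 0.8]
opening: 0.539
```

Call:
send_rows([
  {"jaw":4.6,"dp":[0,1,0],"angular":[0,0,0]},
  {"jaw":4.6,"dp":[0,1.5,0],"angular":[0,0,0]},
  {"jaw":4.6,"dp":[0,1.5,0],"angular":[0,0,0]},
  {"jaw":0,"dp":[0,1.5,0],"angular":[0,0,0]},
  {"jaw":0,"dp":[0,1.5,0],"angular":[0,0,0]},
  {"jaw":0,"dp":[0,1.5,0],"angular":[0,0,0]},
  {"jaw":0,"dp":[0,1.5,0],"angular":[0,0,0]},
])

```text
clock: 16.7
tcp_pos: [0.5588, -0.0157, 0.0363]
orientation: [-90.2, 0.0, -80.4]
force: [-0.3, 0.7, 5.6]
opening: 0.203
```

Call:
send_rows([
  {"jaw":0,"dp":[0,-0.03,-0.4],"angular":[0,0,0]},
  {"jaw":0,"dp":[0,-0.05,-1],"angular":[0,0,0]},
  {"jaw":0,"dp":[0,-0.05,-1.7],"angular":[0,0,0]},
  {"jaw":0,"dp":[0,-0.05,-2.4],"angular":[0,0,0]},
  {"jaw":0,"dp":[0,-0.05,-3.1],"angular":[0,0,0]},
  {"jaw":0,"dp":[0,-0.05,-3.8],"angular":[0,0,0]},
  {"jaw":0,"dp":[0,-0.05,-4.5],"angular":[0,0,0]},
  {"jaw":0,"dp":[0,-0.05,-5.2],"angular":[0,0,0]},
  {"jaw":0,"dp":[0,-0.05,-5.5],"angular":[0,0,0]},
  {"jaw":0,"dp":[0,-0.05,-5.5],"angular":[0,0,0]},
])

```text
clock: 17.95
tcp_pos: [0.5045, -0.0249, 0.0371]
orientation: [-90.2, 0.0, -80.4]
force: [0.5, -0.3, -3.0]
opening: 0.201
```

Run:
```python
from h import *
go((.482,-.361,.15,0))
b=(ray('top',[318.9,207.5],.045)[0]-[J[0],J[1],0])@R.from_euler('z',J[2],degrees=True).as_matrix(); print('block jig',b.round(3))
cv2.imwrite('pics/c9.png',np.hstack([crop(r.get_image(n)[:,:,::-1],*c,6) for n,c in(('top',(255,130,35,95)),('scene',(275,175,95,95)))]))
```

```text
t 17.95 tcp [504.5 -24.9  37.1] [-90.2   0.  -80.4] F [ 0.5 -0.3 -3. ] op 0.201
[0.482, -0.361, 0.15, 0] dp [32.76, -11.29, -7.86] ang [0.002, -1.403, -0.003]
block jig [-0.108 -0.021  0.045]
```

View pics/c9.png

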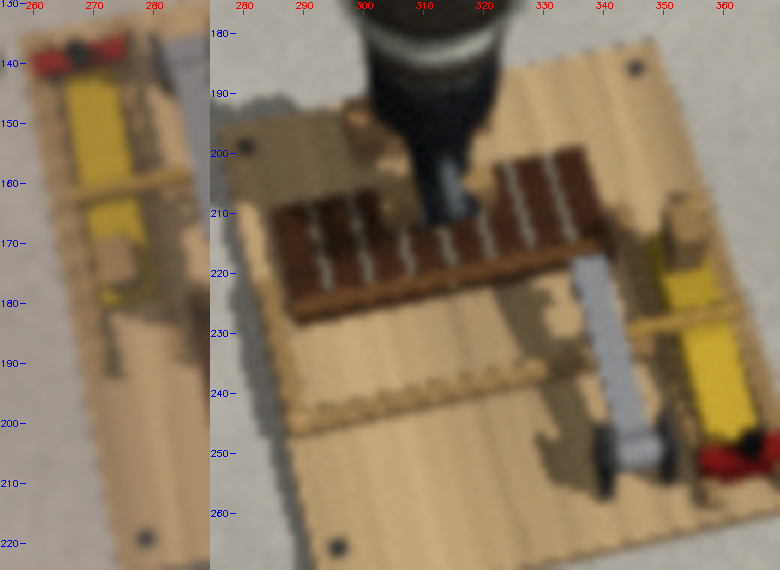

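Call:
send_rows([
  {"jaw":0,"dp":[0,-1,0],"angular":[0,0,0]},
  {"jaw":0,"dp":[0,-3.5,0],"angular":[0,0,0]},
  {"jaw":0,"dp":[0,-7,0],"angular":[0,0,0]},
  {"jaw":0,"dp":[2,-10,0],"angular":[0,0,0]},
  {"jaw":0,"dp":[6,-11,-1],"angular":[0,-0.15,0]},
  {"jaw":0,"dp":[10,-11,-2],"angular":[0,-0.3,0]},
  {"jaw":0,"dp":[14,-11,-3],"angular":[0,-0.45,0]},
  {"jaw":0,"dp":[18,-11,-4],"angular":[0,-0.6,0]},
  {"jaw":0,"dp":[22,-11,-5],"angular":[0,-0.75,0]},
  {"jaw":0,"dp":[26,-11,-6],"angular":[0,-0.9,0]},
])

```text
clock: 19.3
tcp_pos: [0.4893, -0.2927, 0.1478]
orientation: [-90.1, 0.1, -28.5]
force: [0.6, 0.2, -2.0]
opening: 0.202
```

```bash
python3 -c "
from h import *
go((.482,-.361,.10,0))"
```

```text
t 19.3 tcp [ 489.3 -292.7  147.8] [-90.1   0.1 -28.5] F [ 0.6  0.2 -2. ] op 0.202
[0.482, -0.361, 0.1, 0] dp [2.63, 4.78, -6.34] ang [0.001, -0.498, -0.002]
```

Call:
send_rows([
  {"jaw":0,"dp":[1,1,-2],"angular":[0,-0.15,0]},
  {"jaw":0,"dp":[2,3,-4],"angular":[0,-0.3,0]},
  {"jaw":0,"dp":[2.6,5,-6],"angular":[0,-0.45,0]},
  {"jaw":0,"dp":[2.63,7,-6.34],"angular":[0.001,-0.498,-0.002]},
  {"jaw":0,"dp":[2.63,9,-6.34],"angular":[0.001,-0.498,-0.002]},
  {"jaw":0,"dp":[2.63,9.8,-6.34],"angular":[0.001,-0.498,-0.002]},
  {"jaw":0,"dp":[2.63,9.8,-6.34],"angular":[0.001,-0.498,-0.002]},
])

```text
clock: 20.18
tcp_pos: [0.4819, -0.3609, 0.05]
orientation: [-90.0, 0.0, -0.0]
force: [-0.6, 0.3, -1.7]
opening: 0.205
```

Run:
```python
from h import *
go((.482,-.361,.026,0))
p=r.observe()['tcp_pos']; z=(p[2]-.0186)*1000
Q=jw([[40,100,z+20],[40,-100,z+20],[-40,100,z+12],[-40,-100,z+12]],p[0],p[1]+.015,90)
D=jw([[120,60,6],[120,-60,6],[-120,60,6],[-120,-60,6]],.482,-.346,0)
cv2.imwrite('pics/c10.png',np.hstack([crop(r.get_image(n)[:,:,::-1],*c,6,proj(n,np.vstack([Q,D]))) for n,c in(('top',(380,150,55,90)),('scene',(195,170,70,90)))]))
```

```text
t 20.18 tcp [ 481.9 -360.9   50. ] [-90.   0.  -0.] F [-0.6  0.3 -1.7] op 0.205
[0.482, -0.361, 0.026, 0] dp [0.01, 2.4, -0.01] ang [-0.001, -0.0, -0.001]
```

View pics/c10.png

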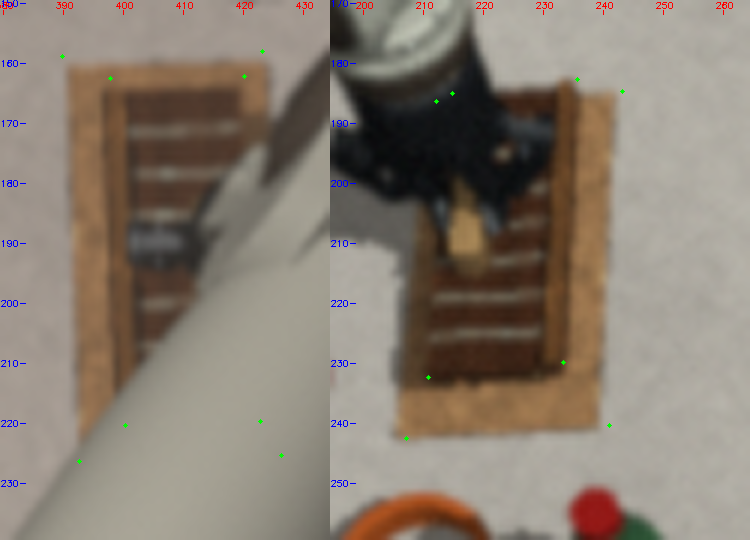

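Call:
send_rows([
  {"jaw":0,"dp":[0,0.5,-0.3],"angular":[0,0,0]},
  {"jaw":0,"dp":[0,1,-0.6],"angular":[0,0,0]},
  {"jaw":0,"dp":[0,1.4,-0.6],"angular":[0,0,0]},
  {"jaw":0,"dp":[0,1.4,-0.6],"angular":[0,0,0]},
])

```text
clock: 20.78
tcp_pos: [0.4821, -0.367, 0.0363]
orientation: [-90.0, -0.0, -0.0]
force: [-0.2, 0.1, -1.7]
opening: 0.2
```

Call:
send_rows([
  {"jaw":0,"dp":[0,0.2,0],"angular":[0,0,0]},
  {"jaw":0,"dp":[0,0.4,0],"angular":[0,0,0]},
  {"jaw":0,"dp":[0,0.6,0],"angular":[0,0,0]},
  {"jaw":0,"dp":[0,0.8,0],"angular":[0,0,0]},
  {"jaw":0,"dp":[0,0.8,0],"angular":[0,0,0]},
])

```text
clock: 21.4
tcp_pos: [0.482, -0.3669, 0.0281]
orientation: [-90.0, 0.0, -0.0]
force: [1.1, 0.3, -1.6]
opening: 0.2
```

Call:
send_rows([
  {"jaw":0,"dp":[0,0.1,0],"angular":[0,0,0]},
  {"jaw":0,"dp":[0,0.2,0],"angular":[0,0,0]},
  {"jaw":0,"dp":[0,0.25,0],"angular":[0,0,0]},
  {"jaw":0,"dp":[0,0.25,0],"angular":[0,0,0]},
])

```text
clock: 21.9
tcp_pos: [0.482, -0.3669, 0.0256]
orientation: [-90.0, 0.0, -0.0]
force: [-0.3, 0.0, -1.9]
opening: 0.203
```

Call:
send_rows([
  {"jaw":0,"dp":[0,0.1,0],"angular":[0,0,0]},
  {"jaw":0,"dp":[0,0.15,0],"angular":[0,0,0]},
])

```text
clock: 22.15
tcp_pos: [0.482, -0.3669, 0.0244]
orientation: [-90.0, 0.0, -0.0]
force: [-0.7, 1.7, 2.6]
opening: 0.2
```

Contact (force rose to +2.6 N). Release gently and rise.

Call:
send_rows([
  {"jaw":0,"dp":[0,0.05,0],"angular":[0,0,0]},
  {"jaw":1.9,"dp":[0,0.05,0],"angular":[0,0,0]},
  {"jaw":3.2,"dp":[0,0,0],"angular":[0,0,0]},
  {"jaw":3.2,"dp":[0,0,0],"angular":[0,0,0]},
  {"jaw":3.2,"dp":[0,-1.5,0],"angular":[0,0,0]},
  {"jaw":3.2,"dp":[0,-5,0],"angular":[0,0,0]},
  {"jaw":3.2,"dp":[0,-10,0],"angular":[0,0,0]},
  {"jaw":3.2,"dp":[-5,-14,0],"angular":[0,0,0]},
  {"jaw":3.2,"dp":[-10,-16,0],"angular":[0,0,0]},
  {"jaw":3.2,"dp":[-15,-18,0],"angular":[0,0,0]},
])

```text
clock: 23.4
tcp_pos: [0.3307, -0.3669, 0.2066]
orientation: [-90.1, -0.1, 0.0]
force: [-0.0, -0.7, 0.4]
opening: 0.376
```

Call:
send_rows([
  {"jaw":3.2,"dp":[-4,-2,-4],"angular":[0,0,0]},
  {"jaw":3.2,"dp":[-8,-3,-9],"angular":[0,0,0]},
  {"jaw":3.2,"dp":[-10,-3,-14],"angular":[0,0,0]},
  {"jaw":3.2,"dp":[-10,-3,-14],"angular":[0,0,0]},
])

```text
clock: 23.9
tcp_pos: [0.2288, -0.5093, 0.2366]
orientation: [-90.1, -0.0, -0.2]
force: [-0.2, 0.2, -0.4]
opening: 0.375
```

Run:
```python
from h import *
go()
ims=[crop(r.get_image(n)[:,:,::-1],*c,4) for n,c in(('top',(250,115,185,120)),('scene',(200,175,185,105)))]
im=np.vstack([ims[0][:330],ims[1]])[:,:780]; cv2.imwrite('pics/c11.png',cv2.resize(im,None,fx=.8,fy=.8) if im.shape[0]>600 else im); print(im.shape)
for q in('panel','pad'):
    for n in('top','scene'):
        s=r.silhouettes(n,q)[0]['pixels'].astype(np.uint8); c=max(cv2.findContours(s,0,2)[0],key=cv2.contourArea)
        b=cv2.minAreaRect((ray(n,c.reshape(-1,2),.018 if q=='panel' else .006)[:,:2]*1000).astype(np.float32)); print(q,n,np.round(b[0],1),np.round(b[1],1),round(b[2],1))
```

```text
t 23.9 tcp [ 228.8 -509.3  236.6] [-90.1  -0.   -0.2] F [-0.2  0.2 -0.4] op 0.375
(750, 740, 3)
panel top [ 476.2 -349.4] [196.4  83.4] 0.0
panel scene [ 482.9 -350. ] [ 88.6 212.5] 87.2
pad top [ 475.5 -346.5] [122.2 235.1] 88.4
pad scene [ 482.1 -351.3] [125.7 243. ] 89.0
```

Run:
```python
from h import *
Z=dict(end_stop=.018,wedge_nose=.018,toe=.053,roller=.057,sanding_block=.018,wedge=.018)
for q in Z:
    for n in('top','scene'):
        print(q,n,[(np.round(x['pixel'],1).tolist(),((ray(n,x['pixel'],Z[q])[0]-[J[0],J[1],0])@R.from_euler('z',J[2],degrees=True).as_matrix()*1000).round().tolist(),round(x['p'],2)) for x in r.tip_of(n,q)][:2])
# yellow region front/rear in lane, top view
im=cv2.cvtColor(r.get_image('top'),cv2.COLOR_RGB2HSV)
m=cv2.inRange(im,(20,150,80),(32,255,255)); m[:,:255]=0;m[:,295:]=0;m[:125]=0;m[200:]=0
yx=np.argwhere(m); a=yx[yx[:,0]<yx[:,0].min()+2].mean(0); print('yellow rows',yx[:,0].min(),yx[:,0].max(), 'nose top at z30 jig',((ray('top',[a[1],yx[:,0].min()-.5],.030)[0]-[J[0],J[1],0])@R.from_euler('z',J[2],degrees=True).as_matrix()*1000).round(1))
```

```text
end_stop top [([267.2, 140.4], [164.0, 112.0, 18.0], 0.57)]
end_stop scene [([364.4, 249.2], [153.0, 111.0, 18.0], 0.43)]
wedge_nose top [([207.5, 284.4], [-297.0, 416.0, 18.0], 0.77), ([270.2, 139.9], [163.0, 101.0, 18.0], 0.63)]
wedge_nose scene [([362.7, 248.5], [150.0, 106.0, 18.0], 0.72), ([402.6, 141.3], [-279.0, 415.0, 18.0], 0.56)]
toe top [([311.6, 159.8], [58.0, -29.0, 53.0], 0.69), ([290.5, 165.2], [54.0, 46.0, 53.0], 0.47)]
toe scene [([335.4, 222.2], [44.0, 34.0, 53.0], 0.71)]
roller top [([271.7, 162.3], [77.0, 108.0, 57.0], 0.73)]
roller scene [([358.1, 233.8], [109.0, 98.0, 57.0], 0.51)]
sanding_block top [([316.1, 206.5], [-102.0, -13.0, 18.0], 0.85), ([311.3, 157.9], [71.0, -30.0, 18.0], 0.27)]
sanding_block scene [([307.8, 193.4], [-118.0, -29.0, 18.0], 0.8)]
wedge top [([270.1, 160.4], [91.0, 116.0, 18.0], 0.59), ([210.4, 257.1], [-205.0, 388.0, 18.0], 0.56)]
wedge scene [([397.5, 156.6], [-207.0, 366.0, 18.0], 0.8), ([358.8, 236.1], [100.0, 107.0, 18.0], 0.71)]
yellow rows 142 180 nose top at z30 jig [155.8 105.   30. ]
```

```bash
python3 -c "
from station import r
print(r.observe()['clock'],r.job_done())"
```

```text
the job is handed in; nothing more can be done
24.85 None
```

The job is handed in at 24.9 s of the 64 s allowed, with the arm clear of everything; no verdict was reported.

- **Wedge:** I took the smaller yellow wedge and pushed it slowly down the lane. At the red stop the push rose from about 14 N to 37 N with no further travel, so roughly 23 N pressed on the stop, below its 45 N limit. In the final networks' readings the nose and the stop agree to within about 3 mm along the lane in both views. The finger was still propped in the last picture I could view, with the panel already pulled clear.
- **Panel:** I slid it about 55 mm out of the bay by its batten, turned it and set it down on a contact force of about 2.6 N. It lies within about 3 mm of the pad's centre in both views, and within about 2° of the pad's direction.
- **Other things:** The sanding block's detected position changed by no more than about 3 pixels from the start. I did not check the tin, bottle, tape roll, mallet or screwdriver again, but the arm's path did not go near them.

**Checks that disagreed or failed:**
- The two cameras differ by about 6 mm along x, so I compared positions within one picture rather than between pictures.
- The top camera's best toe detection was a false hit at the bay. Its second, and the scene camera's, lay near the propped toe's place.
- The last overview picture was refused by the viewer's limit of 12, so the final check was numerical only.

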